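# Shut and bolt the pug mill's sprung outlet gate

### The job

Shut the spring-loaded gate over the pug mill's mouth and bolt it: lift the drop bolt by its wooden knob so that it clears the keeper block, swing the gate home against its spring past the keeper, and hold it there while you lower the bolt fully down behind the keeper, so that the gate stays shut by itself when you let go. Leave the clay pot and the wooden beater beside the gate where they are.

Things in the scene. Friction and masses are not known exactly. Their poses are not given: they have to be found in the camera images.
- mill: Clay pug mill bolted to the table: grey barrel (100 mm diameter, axis 90 mm high), feed neck to 175 mm, orange drive housing to 208 mm high. Origin: on the table surface exactly under the gate's upright hinge axis; z up, +x from the hinge along the shut gate, +y out of the mouth; the barrel runs to -y at x = 75 mm. Keeper block at x 128 to 172, y 7 to 32 mm.
- gate (a joint): Angle of the steel gate (125 mm wide, top 147 mm high) about its hinge, from the mill's +x towards its +y. 0 = shut, bolt against the keeper's inner face; -0.07 = hard stop (10 mm play at the bolt for lowering it); 1.15 = open stop, where its torsion spring holds it (0.5 N m open to 1.0 N m shut: 3 to 7 N at the bolt). With the bolt down the keeper's outer face blocks it at 0.26.
- bolt (a joint): Lift of the drop bolt in its guides on the gate: 0 = fully down, at most 0.045 m up. Its foot clears the keeper when lifted more than 0.020 m. Its weight and a spring push it down with 3 to 6 N.
- bolt_knob (a point): Middle of the gripping part of the bolt's wooden knob: plain upright cylinder 32 mm in diameter, 46 mm tall, on a collar 44 mm in diameter and 7 mm thick. With the bolt down this point is 194 mm, the knob's flat top 217 mm and the collar's top 171 mm above the table. The highest thing on the gate, 150 mm from the hinge axis; it moves and turns with gate and bolt.
- bolt_foot (a point): Centre of the lower end of the square steel bolt (14 x 14 mm), 14 mm above the table when the bolt is down; 180 mm straight below bolt_knob.
- keeper_top (a point): Centre of the top face of the keeper, a fixed steel block on the base plate, 44 mm (along the mill's x) by 25 mm (along its y), top 34 mm above the table. The bolt must come down on its barrel side.
- pot: A clay pot, an open cup 90 mm in diameter and 100 mm tall, standing beside the gate. Origin: centre of its underside. Not to be moved.
- beater: A flat wooden beater 225 mm long, blade 55 mm wide, 16 mm thick, lying beside the gate. Origin: on its underside, near the middle; x runs along it towards the blade. Not to be moved.

How it is judged:
By the outcome, as a careful person would: the job done as asked, in the order asked, and still so for the second after the job is handed in, with the robot touching nothing.
It also fails if it takes over 34 s, if anything falls off the work surface, if the arm or the gripper's body presses on something with over 40 N, if the wrist force passes 120 N, or if a joint passes its speed limit or range.

### The arm

A 6-joint arm with a two-finger parallel gripper is mounted at the origin on the work surface. World frame = base frame: x ahead of the robot, y to its left, z up, the work surface at z = 0. Lengths are in m, angles in degrees, forces in N, time in s.
With the tool pointing down it reaches from about 0.4 to 0.825 m from the base axis. Payload 7 kg.
Tool frame: the origin (TCP) lies on the front face of the gripper's body, between the roots of the fingers; the fingertips stand 66 mm ahead of it and the grasp point (between the pads) lies 47 mm ahead of it; z points along the fingers, y is the line along which they close (so a half turn about z gives the same grasp; the last joint's range is limited). The gripper opens to 88 mm and grips with 3 to 60 N. Pads are 19 mm wide; open, the fingers measure 130 mm over their backs; the gripper's body (78 mm by 193 mm) begins 47 mm behind the grasp point.
Start: joints at [-59.353, 20.546, 0.682, 0, -70.136, -16.507], TCP at [0.165, -0.655, 0.292] pointing down, gripper open.
Joint ranges: [-176.03, 176.03], [-82.01, 121.73], [-58.28, 71.71], [-173.87, 95.51], [-174.79, -0.11], [-173.66, 173.66]. Speed limits (degrees/s): [136.94, 136.94, 172.46, 180, 180, 180].

### API

Orientations are given as [roll, pitch, yaw] about the fixed x, y, z axes, in that order (R = Rz(yaw) Ry(pitch) Rx(roll)).
In Python, from plant import ctrl gives the robot as it stands.
- The arm moves only by the tool send_rows, never from a script. Its argument "deltas" is a list of rows, each a list of 2 entries, a list of its own where there are three numbers: the shift along the tool's x, y, z each as a share of 800 mm, from -1 to 1, then the turn about the tool's z as a share of 90 degrees, from -1 to 1. A call has exactly 5 rows; each row is the pose to reach, as a shift and turn from the pose commanded when the call began, along the tool's axes at that moment; what a row does not reach only later rows make up. A row lasts 1/12 s, in which the tool goes at most 41.7 mm and 7.16 degrees, less where a joint would pass 70% of its speed; a pose out of reach is approached as far as the arm can. A call with a number of a shift or a turn outside -1 to 1 is refused whole. A call with a gripper value outside its range is refused whole. "gripper" is the opening, from 0 (shut) to 1 (fully open), set as the call begins (left out, the last holds). The fingers move at their own pace and stop on an object; the grip force is fixed at half the most. Time passes only in rows, so rows that repeat a pose let the fingers close, or fill a call up. It gives the time, the measured TCP pose, the force, the opening and the grip force at its end, in the units of the state.
- ctrl.get_obs(): the state, without advancing time (a new reading comes with each control period).
- ctrl.snapshot(name): name is "side" or "top"; returns a dict with "color" (420x560x3 uint8, red, green, blue), "vertical_fov" (degrees; the focal length in pixels is half the picture's height over the tangent of half this angle, whatever the lens; pixels are square), "cx", "cy" (the principal point, pixels), "rvec" (rotation vector, rad) and "tvec" (3), from world to camera coordinates, as OpenCV has them. Camera axes: x right, y down, z forward; pixel columns grow to the right and rows downward; lengths in m; the calibration is good to about 2 mm. A picture is of the moment at which its call begins. There is no depth.
- ctrl.close_job(): hands the job in; it is judged then, once.
Trained networks look in a picture, given as the dict that the camera call returned (one of the last four; its "shot" number tells which), for a name from the list of things; names that differ only in an ending like _2 or _b are one class to them, and where a whole thing is asked for, a point or a joint stands for the part that bears it (a point fixed in the world has none). Each returns a list of dicts, best first, with "conf" (0 to 1); they miss things now and then, are a little off and sometimes report something else, mostly with a low value. They report only what shows in the picture. A call takes as long as a camera call.
- ctrl.boxes_of(picture, thing): "xy" ([column, row] as shares, 0 to 1, of the picture: columns of its width, rows of its height, amid what is visible of it).
- ctrl.cut_out(picture, thing): "pixels" (420x560 bool, what is visible of it) and "xy" ([column, row] as shares, 0 to 1, of the picture: columns of its width, rows of its height, amid what is visible of it).
The state is a dict: "clock": time; "joint_pos": joint angles; "qvel": joint speeds; "tau": joint torques, N m; "tool_pos": TCP position; "orientation": TCP orientation; "force": force on the tool from outside, world axes, zero at the start; "moment": the same for the moment, N m; "opening": finger opening in m; "gripper_force": force on a finger pad.
Only numpy, scipy, OpenCV 4.12 (cv2) and the standard library are available. Lean on these libraries where they do the work, as an engineer would, in place of code of your own. Each camera call takes 0.05 s, during which the arm holds its last target. There are 200 camera calls.

## Working session

There is one attempt and no reset: what is moved stays moved. The work goes in short steps, Python scripts to look and compute and a tool call to move; the robot and the scene stay as the last step left them, time stands still between calls to the robot, and variables do not carry over. Pictures are saved under pics/ and viewed, at most 10 in all, crops included, and the job is handed in when it is done.

Besides the shell and the picture viewer there is one more tool, called after "Call:" as a command line: name --argument value ..., lists and objects as JSON in quotes. send_rows: Moves the arm, as the interface text tells. Shift numbers are shares of 800 mm and turn numbers shares of 90 degrees, none past 1 either way. Its arguments: {"type":"object","properties":{"deltas":{"type":"array","items":{"type":"array"}},"gripper":{"type":"number"}},"required":["deltas"]}

```bash
mkdir -p pics; ls
cat > h.py <<'E'
import numpy as np, cv2
from plant import ctrl
def cam(s):
    H,W=s["color"].shape[:2]; f=H/2/np.tan(np.radians(s["vertical_fov"])/2)
    K=np.array([[f,0,s["cx"]],[0,f,s["cy"]],[0,0,1]]); R=cv2.Rodrigues(np.array(s["rvec"],float))[0]
    return K,R,np.array(s["tvec"],float).ravel()
def at_z(s,px,z):
    K,R,t=cam(s); d=R.T@np.linalg.solve(K,[px[0],px[1],1]); c=-R.T@t
    return c+d*(z-c[2])/d[2]
def proj(s,P):
    K,R,t=cam(s); return cv2.projectPoints(np.atleast_2d(np.array(P,float)),R,t,K,None)[0].reshape(-1,2)
def tri(ss,pp):
    A=[];b=[]
    for s,p in zip(ss,pp):
        K,R,t=cam(s); M=K@np.c_[R,t]
        for i in (0,1): r=p[i]*M[2]-M[i]; A.append(r[:3]); b.append(-r[3])
    return np.linalg.lstsq(np.array(A),np.array(b),rcond=None)[0]
E
python3 - <<'E'
from h import *
S={n:ctrl.snapshot(n) for n in("side","top")}
for n,s in S.items():
    cv2.imwrite(f"pics/{n}0.png",s["color"][...,::-1]); print(n,s.keys(),s["vertical_fov"],s["cx"],s["cy"],s["rvec"],s["tvec"])
    for th in("mill","gate","bolt","bolt_knob","bolt_foot","keeper_top","pot","beater"):
        print(th,[(round(d["conf"],2),np.round(np.array(d["xy"])*[560,420],1)) for d in ctrl.boxes_of(s,th)[:2]])
print(ctrl.get_obs())
E
```

```text
pics
side dict_keys(['color', 'vertical_fov', 'cx', 'cy', 'rvec', 'tvec', 'shot']) 53.31050478120766 280.1062052234188 213.59144669265456 [ 2.39517679 -0.16112402  0.05839046] [-0.57834779  0.17539269  0.77581661]
mill [(0.66, array([271.2, 339.8]))]
gate [(0.9, array([262.1, 232.6]))]
bolt [(0.66, array([275.7, 186. ]))]
bolt_knob [(0.78, array([269.6, 189.1]))]
bolt_foot [(0.58, array([273.1, 187. ]))]
keeper_top [(0.55, array([272.8, 340.3]))]
pot [(0.58, array([371.3, 238.4]))]
beater [(0.65, array([212.7, 225.4])), (0.59, array([274.9, 186.4]))]
top dict_keys(['color', 'vertical_fov', 'cx', 'cy', 'rvec', 'tvec', 'shot']) 56.992404379012065 280.7510031381906 213.72512958060136 [ 2.16467961 -2.22314055 -0.01601426] [0.06663654 0.56567625 0.81684917]
mill [(0.59, array([432.7, 224.9]))]
gate [(0.63, array([286.1, 215.9]))]
bolt [(0.95, array([271.1, 205.5]))]
bolt_knob [(0.92, array([268.5, 209.1]))]
bolt_foot [(0.58, array([268.7, 206.5]))]
keeper_top [(0.96, array([432. , 226.6]))]
pot [(0.61, array([296.1, 111.7]))]
beater [(0.98, array([243.7, 266.7]))]
{'clock': 0.9, 'joint_pos': array([-5.93528900e+01,  2.05446697e+01,  6.81095011e-01, -2.82142480e-03,
       -7.01365773e+01, -1.65072817e+01]), 'qvel': array([ 0.04508357, -0.0195068 ,  0.06380209,  0.06248747,  0.07686429,
        0.0260694 ]), 'tau': array([ 1.21172675e-04, -5.82356215e+01,  2.93294674e+01,  7.00221553e+00,
        1.24884245e-02,  1.80008797e-06]), 'tool_pos': array([ 0.16488028, -0.65451012,  0.29216488]), 'orientation': array([ 1.79999100e+02,  2.50098701e-03, -1.65861130e+02]), 'force': array([-0.61962364, -0.16367025, -0.17742536]), 'moment': array([ 0.00521227, -0.01549324,  0.00550449]), 'gripper_force': 0.0, 'opening': 0.08780703704137058}
```

View pics/side0.png

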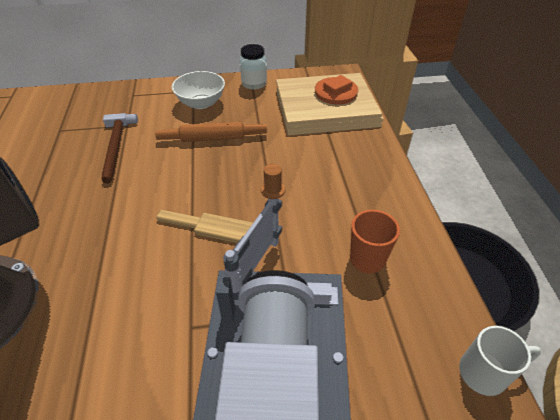

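View pics/top0.png

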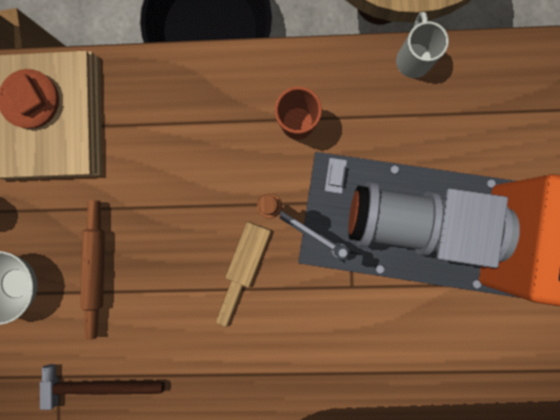

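Side view: knob at about (272,180), hinge post top (231,258), keeper (322,293). Top view: knob (268,206), hinge post (342,251), keeper (336,174), pot (298,110), beater (245,270).

Run:
```python
from h import *
S={n:ctrl.snapshot(n) for n in("side","top")}
M={n:ctrl.cut_out(s,"bolt_knob")for n,s in S.items()}
for n,m in M.items():
    if m:
        p=m[0]["pixels"]; ys,xs=np.where(p); print(n,m[0]["conf"],p.sum(),xs.min(),xs.max(),ys.min(),ys.max())
s,t=S["side"],S["top"]
print("knob tri mid",tri([s,t],[(272.5,180),(268.5,206)]))
print("knob top side",at_z(s,(272.5,170),.217),"top",at_z(t,(268,206),.217))
print("hinge tri",tri([s,t],[(231,257),(342.5,250.5)]))
for z in(.147,.16):print("hinge",at_z(s,(231,257),z),at_z(t,(342.5,250.5),z))
print("keeper",at_z(s,(322,291),.034),at_z(t,(337,174),.034), tri([s,t],[(322,291),(337,174)]))
# base plate edge top view direction
for p in [(318,153),(300,263),(395,169),(380,269),(491,183),(477,284)]: print(p,at_z(t,p,.012)[:2])
print("pot",at_z(t,(298,110),.1),at_z(s,(374,229),.1)); print("beater",at_z(t,(258,235),.016),at_z(t,(223,322),.016))
```

```text
side 0.43 703 262 284 164 243
top 0.85 502 257 280 192 217
knob tri mid [0.57823399 0.06509839 0.19028276]
knob top side [0.57939155 0.06104232 0.217     ] top [0.57575013 0.06423878 0.217     ]
hinge tri [ 0.49681148 -0.05974469  0.14777586]
hinge [ 0.49656068 -0.05913624  0.147     ] [ 0.4970019  -0.05984906  0.147     ]
hinge [ 0.49719364 -0.06895874  0.16      ] [ 0.49801886 -0.05826595  0.16      ]
keeper [ 0.6505808  -0.07260192  0.034     ] [ 0.64507813 -0.06699103  0.034     ] [ 0.64918975 -0.06815591  0.02668571]
(318, 153) [ 0.69340395 -0.03080365]
(300, 263) [0.46227623 0.01353603]
(395, 169) [ 0.6545026  -0.19089854]
(380, 269) [ 0.44599793 -0.15314492]
(491, 183) [ 0.61920822 -0.38753579]
(477, 284) [ 0.41063848 -0.35137732]
pot [0.76093576 0.01048065 0.1       ] [0.75922069 0.00483748 0.1       ]
beater [0.52353718 0.10034728 0.016     ] [0.34253502 0.17877032 0.016     ]
```

```bash
cat >> h.py <<'E'
HG=np.array([.497,-.0597]); MY=-10.4
def knob(gate_rad,r=.15):
    a=gate_rad+np.radians(MY); return HG+r*np.array([np.cos(a),np.sin(a)])
def yaw_for(g): return np.degrees(g)+MY+180  # tool y along the tangent (mod 180)
def rows(targets):
    """targets: (x,y,z TCP,yaw) -> shares from the pose as measured"""
    o=ctrl.get_obs(); p=o["tool_pos"]; y0=o["orientation"][2]; c,s=np.cos(np.radians(y0)),np.sin(np.radians(y0))
    X=np.array([[c,s,0],[s,-c,0],[0,0,-1]])
    print("t",o["clock"],"p",p.round(4),"rpy",o["orientation"].round(1),"F",o["force"].round(1),"open",round(o["opening"],4),o["gripper_force"],"j",o["joint_pos"].round(0))
    for t in targets:
        d=X@(np.array(t[:3])-p)/.8; dy=-((t[3]-y0+180)%360-180)/90
        print([np.round(d,4).tolist(),round(dy,3)])
E
python3 -c "
from h import *
print(knob(1.15),yaw_for(1.15))
rows([(*knob(1.15),.35,yaw_for(1.15))])"
```

```text
[0.58198219 0.06390432] 235.49014644004467
t 1.1 p [ 0.1649 -0.6545  0.2922] rpy [-180.     0.  -165.9] F [-0.1 -0.5  0.5] open 0.0876 0.0 j [-59.  21.   1.   0. -70. -17.]
[[-0.725, 0.7435, -0.0723], np.float64(-0.459)]
```

Call:
send_rows --deltas '[[[0, 0, -0.05], 0], [[-0.02, 0.02, -0.07], -0.03], [[-0.06, 0.06, -0.07], -0.1], [[-0.1, 0.1, -0.07], -0.15], [[-0.13, 0.13, -0.07], -0.2]]' --gripper 1

```text
clock: 1.52
tool_pos: [0.2406, -0.527, 0.3482]
orientation: [-180.0, 0.0, -147.7]
force: [1.4, 0.1, 0.5]
opening: 0.0876
gripper_force: 0.0
```

```bash
python3 -c "
from h import *
rows([(*knob(1.15),.35,yaw_for(1.15))])"
```

```text
t 1.5167 p [ 0.2406 -0.527   0.3482] rpy [-180.     0.  -147.7] F [1.4 0.1 0.5] open 0.0876 0.0 j [-46.  10.  -7.  -0. -74. -12.]
[[-0.7554, 0.3964, -0.0022], np.float64(-0.258)]
```

Call:
send_rows --deltas '[[[-0.04, 0.021, 0], -0.05], [[-0.08, 0.042, 0], -0.1], [[-0.12, 0.063, 0], -0.15], [[-0.16, 0.084, 0], -0.2], [[-0.2, 0.105, 0], -0.257]]'

```text
clock: 1.93
tool_pos: [0.3315, -0.3704, 0.3485]
orientation: [-180.0, 0.0, -124.5]
force: [0.7, 0.1, -0.7]
opening: 0.0873
gripper_force: 0.0
```

```bash
python3 -c "
from h import *
rows([(*knob(1.15),.35,yaw_for(1.15))])"
```

```text
t 1.9333 p [ 0.3315 -0.3704  0.3485] rpy [-180.     0.  -124.5] F [ 0.7  0.1 -0.7] open 0.0873 0.0 j [-25.   2. -16.   0. -72.  -9.]
[[-0.6247, 0.0498, -0.0019], np.float64(-0.0)]
```

Orientation is now fixed, so the remaining shift is 0.5 m along tool -x.

Call:
send_rows --deltas '[[[-0.05, 0.004, 0], 0], [[-0.1, 0.008, 0], 0], [[-0.15, 0.012, 0], 0], [[-0.2, 0.016, 0], 0], [[-0.25, 0.02, 0], 0]]'

```text
clock: 2.35
tool_pos: [0.4323, -0.1967, 0.3487]
orientation: [-179.9, 0.0, -124.7]
force: [1.7, -0.6, 0.2]
opening: 0.0876
gripper_force: 0.0
```

Call:
send_rows --deltas '[[[-0.05, 0.004, 0], 0], [[-0.1, 0.008, 0], 0], [[-0.15, 0.012, 0], 0], [[-0.2, 0.016, 0], 0], [[-0.25, 0.02, 0], 0]]'

```text
clock: 2.77
tool_pos: [0.5332, -0.023, 0.3486]
orientation: [-180.0, 0.0, -124.7]
force: [1.1, -0.9, 0.2]
opening: 0.0877
gripper_force: 0.0
```

Call:
send_rows --deltas '[[[-0.03, 0.002, 0], 0], [[-0.06, 0.005, 0], 0], [[-0.09, 0.007, 0], 0], [[-0.12, 0.01, 0], 0], [[-0.12, 0.01, 0], 0]]'

```text
clock: 3.18
tool_pos: [0.5824, 0.0614, 0.3474]
orientation: [180.0, -0.0, -124.6]
force: [0.8, -0.9, -0.4]
opening: 0.0877
gripper_force: 0.0
```

Run:
```python
from h import *
g=knob(1.15)
rows([(*g,.35,yaw_for(1.15)),(*g,.243,yaw_for(1.15))])
for n in("side","top"):
    s=ctrl.snapshot(n); cv2.imwrite(f"pics/{n}1.png",s["color"][...,::-1])
    print(n,[np.round(np.array(d["xy"])*[560,420],1) for d in ctrl.boxes_of(s,"bolt_knob")[:1]],proj(s,[[*g,.217],[*g,.194]]))
```

```text
t 3.1833 p [0.5824 0.0614 0.3474] rpy [ 180.    -0.  -124.6] F [ 0.8 -0.9 -0.4] open 0.0877 0.0 j [ 25.  10.  -6.  -0. -74. -60.]
[[-0.0022, 0.0022, -0.0032], np.float64(-0.001)]
[[-0.0022, 0.0022, 0.1305], np.float64(-0.001)]
side [array([270.7, 189.5])] [[273.81296816 168.74643072]
 [274.0008891  178.74161604]]
top [array([437.1, 228. ])] [[268.10970271 202.07242349]
 [269.05250941 202.76565754]]
```

View pics/side1.png

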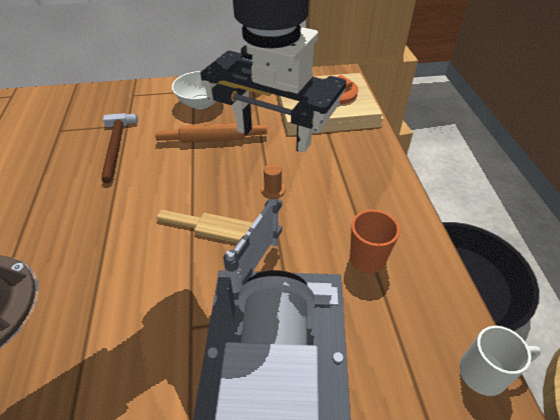

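The side view shows the open gripper centred above the knob at (273,180); nothing else has moved. Descend with a small offset, then close.

Call:
send_rows --deltas '[[[0, 0.004, 0.04], 0], [[0, 0.004, 0.08], 0], [[0, 0.004, 0.11], 0], [[0, 0.004, 0.125], 0], [[0, 0.004, 0.13], 0]]' --gripper 1

```text
clock: 3.8
tool_pos: [0.5766, 0.0589, 0.242]
orientation: [179.9, -0.2, -124.8]
force: [-0.4, -1.1, 0.6]
opening: 0.0877
gripper_force: 0.0
```

Run:
```python
from h import *
g=knob(1.15)
rows([(*g,.243,yaw_for(1.15))])
for n in("side","top"):
    s=ctrl.snapshot(n); cv2.imwrite(f"pics/{n}2.png",s["color"][...,::-1])
    if n=="side": i=s["color"]
cv2.imwrite("pics/side2c.png",cv2.resize(i[60:300,140:460,::-1],None,fx=2.4,fy=2.4))
```

```text
t 3.8 p [0.5766 0.0589 0.242 ] rpy [ 179.9   -0.2 -124.8] F [-0.4 -1.1  0.6] open 0.0877 0.0 j [ 25.  14. -16.  -0. -61. -60.]
[[-0.009, -0.0019, -0.0013], np.float64(-0.003)]
```

View pics/side2c.png

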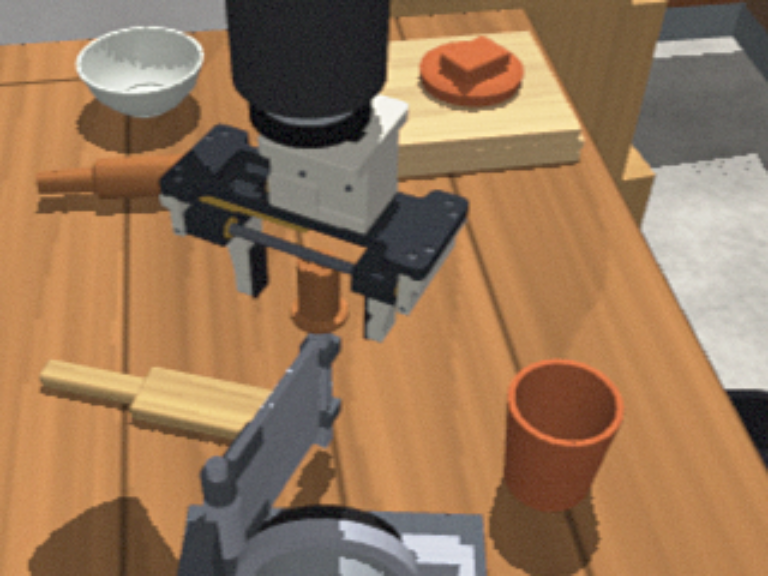

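The crop shows the knob (320,290) between the fingers (250,265) and (380,310), tips above the collar. Small radial correction, then close.

Call:
send_rows --deltas '[[[-0.007, -0.001, -0.002], 0], [[-0.007, -0.001, -0.002], 0], [[-0.007, -0.001, -0.002], 0], [[-0.007, -0.001, -0.002], 0], [[-0.007, -0.001, -0.002], 0]]'

```text
clock: 4.32
tool_pos: [0.5821, 0.0645, 0.2463]
orientation: [-180.0, 0.0, -124.7]
force: [-1.0, -0.0, 0.8]
opening: 0.0875
gripper_force: 0.0
```

Call:
send_rows --deltas '[[[0, 0, 0], 0], [[0, 0, 0], 0], [[0, 0, 0], 0], [[0, 0, 0], 0], [[0, 0, 0], 0]]' --gripper 0.2

```text
clock: 4.73
tool_pos: [0.582, 0.0644, 0.2457]
orientation: [180.0, -0.0, -124.7]
force: [-0.2, 0.0, 0.4]
opening: 0.0598
gripper_force: 0.0
```

Call:
send_rows --deltas '[[[0, 0, 0], 0], [[0, 0, 0], 0], [[0, 0, 0], 0], [[0, 0, 0], 0], [[0, 0, 0], 0]]'

```text
clock: 5.15
tool_pos: [0.5818, 0.0647, 0.2457]
orientation: [180.0, 0.0, -124.7]
force: [-2.5, 2.5, -0.1]
opening: 0.0317
gripper_force: 30.0
```

Run:
```python
from h import *
g=knob(1.15)
rows([(*g,.243,yaw_for(1.15))])
```

```text
t 5.15 p [0.5818 0.0647 0.2457] rpy [ 180.     0.  -124.7] F [-2.5  2.5 -0.1] open 0.0317 29.999876618385315 j [ 25.  14. -15.  -0. -61. -60.]
[[0.0007, -0.0007, 0.0034], np.float64(-0.002)]
```

Gripped at 32 mm. Lift by 32 mm.

Call:
send_rows --deltas '[[[0, 0, -0.01], 0], [[0, 0, -0.02], 0], [[0, 0, -0.03], 0], [[0, 0, -0.04], 0], [[0, 0, -0.04], 0]]'

```text
clock: 5.57
tool_pos: [0.5821, 0.0644, 0.2796]
orientation: [-180.0, 0.1, -124.7]
force: [-1.5, 4.2, -4.6]
opening: 0.0313
gripper_force: 30.0
```

Run:
```python
from h import *
s=ctrl.snapshot("side"); cv2.imwrite("pics/side3c.png",cv2.resize(s["color"][60:300,140:460,::-1],None,fx=2.4,fy=2.4))
z=.278
rows([(*knob(g),z,yaw_for(g)) for g in (1.10,1.0,.9,.8,.7)])
```

```text
t 5.6167 p [0.5819 0.0645 0.2787] rpy [-1.800e+02  1.000e-01 -1.247e+02] F [-1.5  3.7 -4.4] open 0.0316 29.99930888414383 j [ 25.  13. -12.  -0. -65. -60.]
[[0.0007, -0.0098, 0.0009], np.float64(0.029)]
[[0.0025, -0.0285, 0.0009], np.float64(0.093)]
[[0.0062, -0.0469, 0.0009], np.float64(0.157)]
[[0.0117, -0.0648, 0.0009], np.float64(0.22)]
[[0.0189, -0.0821, 0.0009], np.float64(0.284)]
```

View pics/side3c.png

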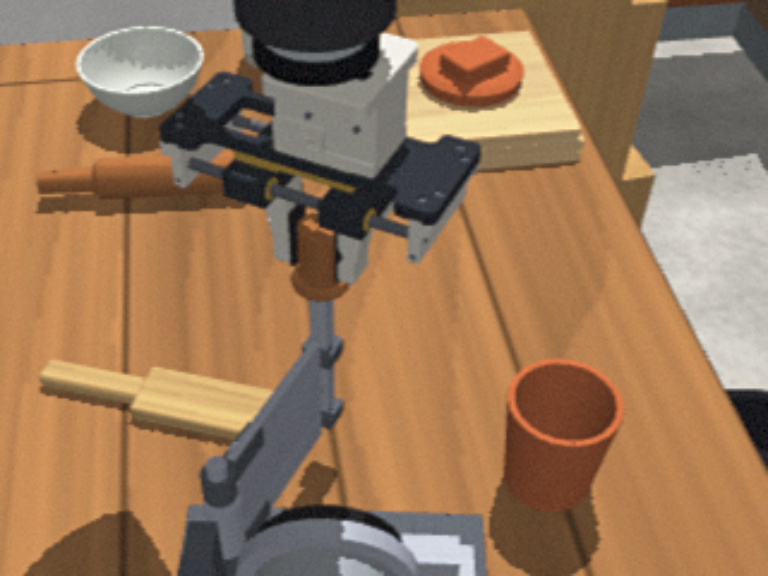

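The crop shows the bolt raised by the knob (320,255), with the rod visible between collar and gate. Swing the gate in tool-frame arcs, following the hinge.

Call:
send_rows --deltas '[[[0.001, -0.01, 0], 0.032], [[0.0025, -0.0285, 0], 0.095], [[0.006, -0.047, 0], 0.157], [[0.0115, -0.065, 0], 0.22], [[0.019, -0.082, 0], 0.284]]'

```text
clock: 6.03
tool_pos: [0.6272, 0.0147, 0.2769]
orientation: [179.9, -0.1, -150.6]
force: [-3.6, 5.9, -3.8]
opening: 0.0315
gripper_force: 30.0
```

Run:
```python
from h import *
rows([(*knob(g),.278,yaw_for(g)) for g in (.6,.5,.4,.3,.22)])
```

```text
t 6.0333 p [0.6272 0.0147 0.2769] rpy [ 1.799e+02 -1.000e-01 -1.506e+02] F [-3.6  5.9 -3.8] open 0.0315 29.993406236171722 j [ 19.  17.  -7.  -0. -67. -80.]
[[0.0008, -0.0188, -0.0014], np.float64(0.061)]
[[0.0035, -0.0373, -0.0014], np.float64(0.124)]
[[0.008, -0.0555, -0.0014], np.float64(0.188)]
[[0.0144, -0.0732, -0.0014], np.float64(0.252)]
[[0.0207, -0.0868, -0.0014], np.float64(0.303)]
```

Call:
send_rows --deltas '[[[0.001, -0.019, -0.001], 0.061], [[0.0035, -0.037, -0.001], 0.124], [[0.008, -0.0555, -0.001], 0.188], [[0.0145, -0.073, -0.001], 0.252], [[0.0205, -0.087, -0.001], 0.303]]'

```text
clock: 6.45
tool_pos: [0.6464, -0.0541, 0.2771]
orientation: [179.9, -0.2, -177.9]
force: [-6.6, 9.1, -4.4]
opening: 0.0318
gripper_force: 30.0
```

Run:
```python
from h import *
rows([(*knob(g),.279,yaw_for(g)) for g in (.15,.08,.02,-.03,-.03)])
```

```text
t 6.45 p [ 0.6464 -0.0541  0.2771] rpy [ 179.9   -0.2 -177.9] F [-6.6  9.1 -4.4] open 0.0318 29.995371401309967 j [  12.   19.   -4.   -0.  -68. -100.]
[[-0.0002, -0.0129, -0.0024], np.float64(0.043)]
[[0.0012, -0.026, -0.0024], np.float64(0.088)]
[[0.0031, -0.0371, -0.0024], np.float64(0.126)]
[[0.0051, -0.0462, -0.0024], np.float64(0.158)]
[[0.0051, -0.0462, -0.0024], np.float64(0.158)]
```

Call:
send_rows --deltas '[[[0.001, -0.013, -0.002], 0.043], [[0.002, -0.026, -0.002], 0.088], [[0.004, -0.037, -0.002], 0.126], [[0.006, -0.046, -0.002], 0.158], [[0.006, -0.046, -0.002], 0.158]]'

```text
clock: 6.87
tool_pos: [0.6428, -0.091, 0.2787]
orientation: [179.9, -0.2, 167.9]
force: [-4.7, 9.3, -4.7]
opening: 0.0314
gripper_force: 30.0
```

Run:
```python
from h import *
rows([(*knob(g),.279,yaw_for(g)) for g in (0,-.03,-.05)])
p=ctrl.get_obs()["tool_pos"][:2]-HG; print("gate rad",np.arctan2(p[1],p[0])-np.radians(MY),np.hypot(*p))
s=ctrl.snapshot("side"); cv2.imwrite("pics/side4c.png",cv2.resize(s["color"][130:370,160:480,::-1],None,fx=2.4,fy=2.4))
```

```text
t 6.8667 p [ 0.6428 -0.091   0.2787] rpy [179.9  -0.2 167.9] F [-4.7  9.3 -4.7] open 0.0314 29.999020099639893 j [   9.   19.   -4.   -0.  -68. -111.]
[[-0.001, 0.0056, -0.0003], np.float64(-0.018)]
[[-0.0011, -0.0, -0.0003], np.float64(0.001)]
[[-0.001, -0.0038, -0.0003], np.float64(0.013)]
gate rad -0.029851599853628202 0.14914615959369182
```

View pics/side4c.png

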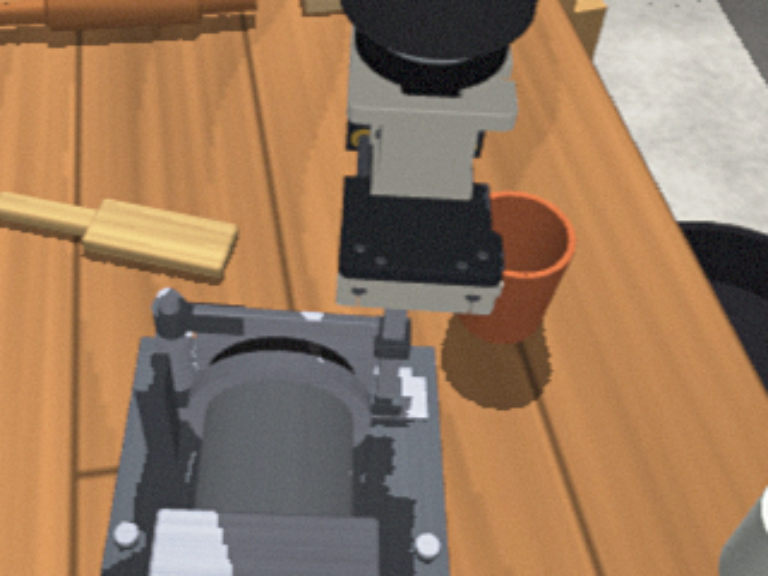

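The gate is closed across the mouth, foot hidden by the guide near the keeper (410,390). I'll feel for the hard stop to confirm the angle.

Call:
send_rows --deltas '[[[0, -0.002, 0], 0], [[0, -0.004, 0], 0.01], [[0, -0.005, 0], 0.01], [[0, -0.005, 0], 0.01], [[0, -0.005, 0], 0.01]]'

```text
clock: 7.33
tool_pos: [0.6423, -0.0935, 0.2787]
orientation: [179.9, -0.2, 167.3]
force: [-3.8, 10.9, -5.0]
opening: 0.0314
gripper_force: 30.0
```

Call:
send_rows --deltas '[[[0, -0.001, 0], 0], [[0, -0.002, 0], 0], [[0, -0.003, 0], 0], [[0, -0.003, 0], 0], [[0, -0.003, 0], 0]]'

```text
clock: 7.75
tool_pos: [0.642, -0.0954, 0.2787]
orientation: [179.9, -0.2, 167.3]
force: [-3.6, 12.7, -4.8]
opening: 0.0315
gripper_force: 30.0
```

Call:
send_rows --deltas '[[[0, -0.001, 0], 0], [[0, -0.002, 0], 0], [[0, -0.004, 0], 0], [[0, -0.004, 0], 0], [[0, -0.004, 0], 0]]'

```text
clock: 8.17
tool_pos: [0.6419, -0.0963, 0.2785]
orientation: [179.7, -0.1, 167.4]
force: [-2.9, 21.1, -5.2]
opening: 0.0314
gripper_force: 30.0
```

Hard stop found at y≈-0.0955 (force 21 N), so mid-play is y≈-0.091. Back off there, then lower.

Call:
send_rows --deltas '[[[0, 0.004, 0], 0], [[0, 0.008, 0], 0], [[0, 0.008, 0], 0], [[0, 0.008, 0], 0], [[0, 0.008, 0], 0]]'

```text
clock: 8.58
tool_pos: [0.6426, -0.0937, 0.279]
orientation: [-180.0, -0.2, 167.4]
force: [-3.4, 5.6, -4.2]
opening: 0.0314
gripper_force: 30.0
```

Call:
send_rows --deltas '[[[0, 0, 0.008], 0], [[0, 0, 0.016], 0], [[0, 0, 0.02], 0], [[0, 0, 0.024], 0], [[0, 0, 0.024], 0]]'

```text
clock: 9.0
tool_pos: [0.6425, -0.0938, 0.2593]
orientation: [-180.0, -0.2, 167.3]
force: [-2.6, 5.8, -3.4]
opening: 0.0321
gripper_force: 30.0
```

Foot is below the keeper's top with no upward reaction. Continue down.

Call:
send_rows --deltas '[[[0, 0, 0.005], 0], [[0, 0, 0.01], 0], [[0, 0, 0.014], 0], [[0, 0, 0.018], 0], [[0, 0, 0.018], 0]]'

```text
clock: 9.42
tool_pos: [0.6425, -0.0939, 0.2458]
orientation: [-180.0, -0.2, 167.4]
force: [-4.5, 6.1, -3.3]
opening: 0.0316
gripper_force: 30.0
```

Call:
send_rows --deltas '[[[0, 0, 0.002], 0], [[0, 0, 0.003], 0], [[0, 0, 0.003], 0], [[0, 0, 0.003], 0], [[0, 0, 0.003], 0]]'

```text
clock: 9.83
tool_pos: [0.6425, -0.094, 0.2455]
orientation: [-180.0, -0.1, 167.4]
force: [-9.8, 7.1, 9.0]
opening: 0.0318
gripper_force: 30.0
```

Bottomed (z reaction reversed). Ease the gate back onto the keeper.

Call:
send_rows --deltas '[[[0, 0.003, -0.001], 0], [[0, 0.006, -0.001], 0], [[0, 0.009, -0.001], 0], [[0, 0.011, -0.001], 0], [[0, 0.011, -0.001], 0]]'

```text
clock: 10.25
tool_pos: [0.645, -0.0857, 0.2457]
orientation: [-179.9, -0.0, 167.4]
force: [-5.1, 3.1, 2.8]
opening: 0.0315
gripper_force: 30.0
```

Call:
send_rows --deltas '[[[0, 0.002, 0], 0], [[0, 0.003, 0], 0], [[0, 0.003, 0], 0], [[0, 0.003, 0], 0], [[0, 0.003, 0], 0]]'

```text
clock: 10.67
tool_pos: [0.6453, -0.0847, 0.2456]
orientation: [-179.9, -0.1, 167.3]
force: [-5.0, -2.0, 3.4]
opening: 0.0313
gripper_force: 30.0
```

Force reversed: the keeper holds it. Open and retreat straight up.

Call:
send_rows --deltas '[[[0, 0, 0], 0], [[0, 0, 0], 0], [[0, 0, 0], 0], [[0, 0, 0], 0], [[0, 0, 0], 0]]' --gripper 0.9

```text
clock: 11.08
tool_pos: [0.6464, -0.0833, 0.2451]
orientation: [-180.0, 0.0, 167.3]
force: [-0.1, 0.1, 0.2]
opening: 0.0594
gripper_force: 0.0
```

Call:
send_rows --deltas '[[[0, 0, 0], 0], [[0, 0, 0], 0], [[0, 0, 0], 0], [[0, 0, 0], 0], [[0, 0, 0], 0]]'

```text
clock: 11.5
tool_pos: [0.6461, -0.0832, 0.2449]
orientation: [180.0, -0.0, 167.3]
force: [0.4, 1.3, 0.1]
opening: 0.0791
gripper_force: 0.0
```

Call:
send_rows --deltas '[[[0, 0, -0.02], 0], [[0, 0, -0.05], 0], [[0, 0, -0.09], 0], [[0, 0, -0.13], 0], [[0, 0, -0.15], 0]]'

```text
clock: 11.92
tool_pos: [0.6469, -0.0836, 0.3696]
orientation: [180.0, 0.3, 167.3]
force: [0.6, -0.0, 1.6]
opening: 0.0786
gripper_force: 0.0
```

Run:
```python
from h import *
S={n:ctrl.snapshot(n) for n in("side","top")}
a=S["side"]["color"][130:370,160:480,::-1]; b=S["top"]["color"][60:300,160:480,::-1]
cv2.imwrite("pics/fin.png",cv2.resize(np.hstack([a,b]),None,fx=1.25,fy=1.25))
print(proj(S["side"],[[*knob(0),.217],[*knob(0),.171]])-[160,130],proj(S["top"],[[*knob(0),.217]])-[160,60]); rows([])
```

```text
[[168.70246344 102.50232495]
 [166.2510048  121.57837786]] [[202.41465537  99.78990644]]
t 12.0167 p [ 0.6472 -0.0834  0.3693] rpy [179.9   0.4 167.3] F [ 0.1 -0.1 -0.2] open 0.0787 0.0 j [  10.   16.    4.    0.  -78. -112.]
```

View pics/fin.png

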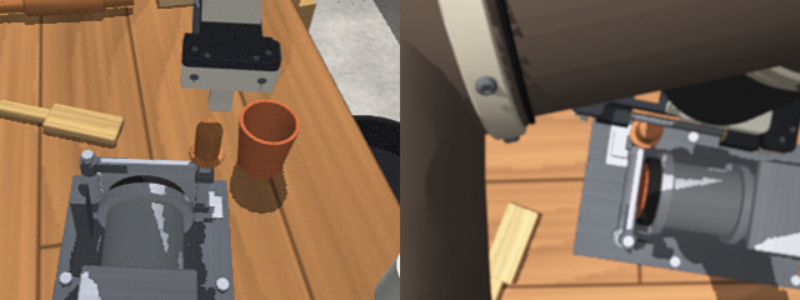

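The gripper is clear. The knob at (209,125)–(207,155) matches the projected shut position with the bolt down, and the foot is on the barrel side of the keeper. Pot and beater look unmoved.

```bash
python3 -c "
from plant import ctrl
print(ctrl.close_job())"
```

```text
the job is handed in; nothing more can be done
None
```

The gate is shut and bolted behind the keeper, and it stayed shut after I let go; I never touched the pot or the beater, and I handed the job in at about 12 s of the 34 s allowed.

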